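# Tip the square nuts from the chute into the sprung hopper mouth

## Task

Pick up the loaded sheet-steel chute by its handle and carry it to the nut hopper, the tube with the flanged mouth; rest its nose lightly on the hopper's sprung flange with the nuts still in the chute, then tip it, keeping it lightly resting there, until all four nuts have slid into the hopper. Then stand the empty chute flat on the table again and let go, without pressing hard on the flange (it is damaged by more than 15 N) or disturbing anything else on the bench.

Things in the scene. Friction and masses are not known exactly. Their poses are not given: they have to be found in the camera images.
- chute: dark sheet-steel U channel 180 mm long, 30 wide (24 inside), floor 3 thick, walls up to 28 mm, 0.2 to 0.35 kg. Origin: centre of the underside; x along the channel to the open nose at +90; tail at -90 closed; z up. The rear half's floor is widened to 60 mm as a foot. A bridge (top at 31 mm) at x=-8..8 carries the handle; nuts pass below it. Nuts start to slide at a slope of 13 to 19 degrees
- chute_handle (a point): grip point of the chute's handle: an upright steel plate set across the channel, 10 mm thick along the chute's x, 44 mm wide along its y, from 31 to 75 mm above the underside; this point is at x=0, 55 mm above the underside. Axes as the chute's
- chute_nose (a point): middle of the lower edge of the chute's open nose (x=+90 mm, on the underside). The side walls stop 15 mm short of it, leaving a flat lip. The underside of the front half is flat, 30 mm wide. Axes as the chute's. A tilt of 35 degrees empties the chute quickly
- hopper: nut hopper, fixed: a steel tube 60 mm across, 120 mm tall, on a 90 mm square plate, with a thinner telescopic neck coming out of it that ends in a flange round the mouth. Origin: centre of the plate's underside, on the tube's axis; z up. A black clamp screw sticks out 16 mm near the tube's top, on its +x side. The other tube on a plate has no neck and no flange
- plain_tube: bystander, fixed: plain open steel tube 60 mm across, 135 mm tall with its 90 mm plate; not the hopper. Origin at the centre of the plate's underside
- square_stubs: bystander, fixed: two short square tubes (up to 65 mm tall) on a 130 x 100 mm plate; origin at the centre of the plate's underside
- nut1: square steel nut, 16 x 16 x 8 mm, 15 g, lying flat in the chute behind the handle (number 1 counted from the closed tail); origin at the centre of its underside
- nut2: square steel nut, 16 x 16 x 8 mm, 15 g, lying flat in the chute behind the handle (number 2 counted from the closed tail); origin at the centre of its underside
- nut3: square steel nut, 16 x 16 x 8 mm, 15 g, lying flat in the chute behind the handle (number 3 counted from the closed tail); origin at the centre of its underside
- nut4: square steel nut, 16 x 16 x 8 mm, 15 g, lying flat in the chute behind the handle (number 4 counted from the closed tail); origin at the centre of its underside
- offcut_a: bystander: short steel tube standing on end, 48 mm across, 75 mm tall; origin at the centre of its foot
- offcut_b: bystander: short steel tube standing on end, 40 mm across, 40 mm tall; origin at the centre of its foot
- offcut_c: bystander: short dark steel tube standing on end, 34 mm across, 60 mm tall; origin at the centre of its foot
- spray_can: bystander: spray can, 64 mm across, 190 mm tall, standing; origin at the centre of its foot
- pliers: bystander: pliers lying flat, about 185 mm long, 16 mm high; origin at the pivot, jaws to its +x
- hammer: bystander: hammer lying along its x axis, about 300 mm long, head to +x
- hopper_top (a point): on the axis at the fixed tube's top, 120 mm up. The flange above it is 62 mm across, 6 thick, hole 44 mm. The neck is clamped at a new height each time, not measured: the flange's top is 130 to 170 mm above the table, to be felt or seen. The flange is sprung: it yields downwards after about 1 N by 1.2 N per mm to a stop at 10 mm (13 N); over 15 N damages it

How it is judged (in metres and radians):
On the way, in this order (a step that is already met when the one before it is completed fails the run):
1. the chute is lifted off the table (50 mm or more) with all four nuts in it (height (world z) of chute above 0.05 m and x of nut1 in the frame of chute between -0.095 and 0.1 m and y of nut1 in the frame of chute between -0.016 and 0.016 m and z of nut1 in the frame of chute between -0.003 and 0.025 m and x of nut2 in the frame of chute between -0.095 and 0.1 m and y of nut2 in the frame of chute between -0.016 and 0.016 m and z of nut2 in the frame of chute between -0.003 and 0.025 m and x of nut3 in the frame of chute between -0.095 and 0.1 m and y of nut3 in the frame of chute between -0.016 and 0.016 m and z of nut3 in the frame of chute between -0.003 and 0.025 m and x of nut4 in the frame of chute between -0.095 and 0.1 m and y of nut4 in the frame of chute between -0.016 and 0.016 m and z of nut4 in the frame of chute between -0.003 and 0.025 m), for 0.2 s.
2. the chute's nose rests on the hopper's flange (0.5 N or more) over its mouth, all four nuts still in the chute (contact force between chute and hopper above 0.5 N and horizontal distance between chute_nose and hopper below 0.03 m and x of nut1 in the frame of chute between -0.095 and 0.1 m and y of nut1 in the frame of chute between -0.016 and 0.016 m and z of nut1 in the frame of chute between -0.003 and 0.025 m and x of nut2 in the frame of chute between -0.095 and 0.1 m and y of nut2 in the frame of chute between -0.016 and 0.016 m and z of nut2 in the frame of chute between -0.003 and 0.025 m and x of nut3 in the frame of chute between -0.095 and 0.1 m and y of nut3 in the frame of chute between -0.016 and 0.016 m and z of nut3 in the frame of chute between -0.003 and 0.025 m and x of nut4 in the frame of chute between -0.095 and 0.1 m and y of nut4 in the frame of chute between -0.016 and 0.016 m and z of nut4 in the frame of chute between -0.003 and 0.025 m), for 0.2 s.
3. all four nuts are in the hopper's tube while the chute, tipped, still rests on the flange (0.3 N or more) (contact force between chute and hopper above 0.3 N and angle between chute's own z axis and vertical above 0.2 rad and horizontal distance between each of nut1, nut2, nut3, nut4 and hopper below 0.028 m and z of each of nut1, nut2, nut3, nut4 in the frame of hopper below 0.075 m), for 0.2 s.
At the end, for the whole second after the job is handed in: all four nuts lie inside the hopper's tube (within 28 mm of its axis, below 75 mm); the chute stands on its underside flat on the table (tilt under 0.08 rad, underside within 8 mm of the table), at rest, released and clear of the hopper (horizontal distance between each of nut1, nut2, nut3, nut4 and hopper below 0.028 m and z of each of nut1, nut2, nut3, nut4 in the frame of hopper below 0.075 m and height (world z) of chute below 0.008 m and angle between chute's own z axis and vertical below 0.08 rad and linear speed of chute below 0.02 m/s and contact force between chute and hopper below 0.05 N); the robot touches nothing.
It fails at once if the chute presses on the hopper with more than 15 N (contact force between chute and hopper above 15 N).
It fails at once if the chute comes off the flange after the first nut is in the hopper and before the last one is (((horizontal distance between nut1 and hopper below 0.028 m and z of nut1 in the frame of hopper below 0.075 m) or (horizontal distance between nut2 and hopper below 0.028 m and z of nut2 in the frame of hopper below 0.075 m) or (horizontal distance between nut3 and hopper below 0.028 m and z of nut3 in the frame of hopper below 0.075 m) or (horizontal distance between nut4 and hopper below 0.028 m and z of nut4 in the frame of hopper below 0.075 m)) and not ((horizontal distance between nut1 and hopper below 0.028 m and z of nut1 in the frame of hopper below 0.075 m) and (horizontal distance between nut2 and hopper below 0.028 m and z of nut2 in the frame of hopper below 0.075 m) and (horizontal distance between nut3 and hopper below 0.028 m and z of nut3 in the frame of hopper below 0.075 m) and (horizontal distance between nut4 and hopper below 0.028 m and z of nut4 in the frame of hopper below 0.075 m)) and contact force between chute and hopper below 0.05 N).
It fails at once if a bystander (an offcut, the spray can, the pliers or the hammer) is moved by more than 20 mm (distance of any of offcut_a, offcut_b, offcut_c, spray_can, pliers, hammer from where it was at the start of the episode above 0.02 m).
It also fails if it takes over 72 s, if anything falls off the work surface, if the arm or the gripper's body presses on something with over 40 N, if the wrist force passes 120 N, or if a joint passes its speed limit or range.

## Robot

A 6-joint arm with a two-finger parallel gripper is mounted at the origin on the work surface. World frame = base frame: x ahead of the robot, y to its left, z up, the work surface at z = 0. Lengths are in mm, angles in rad, forces in N, time in s.
With the tool pointing down it reaches from about 275 to 1000 mm from the base axis. Payload 8.4 kg.
Tool frame: the origin (TCP) lies midway between the tips of the shut fingers; the grasp point (between the pads) lies r.grip_point_offset behind it (r.grip_point_offset is the distance from the TCP to the grasp point, in mm); z points along the fingers, y is the direction in which the jaws open and shut (so a half turn about z gives the same grasp; the last joint's range is limited). The gripper opens to 85 mm and grips with 20 to 120 N. Pads are 22 mm wide; open, the fingers measure 114 mm over their backs; the gripper's body (76 mm by 85 mm) begins 54 mm behind the grasp point. The pads swing forward as they close: fully open they stand 13 mm farther back than shut.
Start: joints at [-1.225, 0.353, 1.633, -0, 1.155, -0.002], TCP at [213.018, -587.581, 231.281] pointing down, gripper open.
Joint ranges: [-2.63, 2.63], [-0.92, 2.1], [0.06, 2.66], [-1.3, 4.44], [0, 2.69], [-3.02, 3.02]. Speed limits (rad/s): [2.22, 2.22, 2.79, 3.14, 3.14, 3.14].

## Interface

Orientations are given as [roll, pitch, yaw] about the fixed x, y, z axes, in that order (R = Rz(yaw) Ry(pitch) Rx(roll)).
In Python, from rig import r gives the robot as it stands.
- The arm moves only by the tool move_arm, never from a script. Its argument "targets" is one flat list of numbers, 5 for each row, row after row: the gripper's target within -1 to 1 (fully open at 1, half-way at 0, shut at -1), then the shift along the tool's x, y, z in cm, then the turn about the tool's z in degrees. In form: [gripper, tx, ty, tz, turn, gripper, tx, ty, tz, turn, ...]. A call has 1 to 10 rows; each row is the pose to reach, as a shift and turn from the pose commanded when the call began, along the tool's axes at that moment; what a row does not reach only later rows make up. A row lasts 1/10 s, in which the tool goes at most 50 mm and 8.59 degrees, less where a joint would pass 70% of its speed; a pose out of reach is approached as far as the arm can. A call with a gripper value outside its range is refused whole. The fingers move at their own pace and stop on an object; "squeeze" is the grip in N (left out, the last holds). Time passes only in rows, so rows that repeat a pose let the fingers close. It gives the time, the measured TCP pose, the force and the opening at its end, in the units of the state.
- r.sense(): the state, without advancing time (a new reading comes with each control period).
- r.grab_frame(name): name is "side" or "top" or "wrist"; returns a dict with "img" (480x640x3 uint8, blue, green, red), "K" (3x3 intrinsics, pixels), "world_to_cam" (4x4, takes a point from world to camera coordinates). Camera axes: x right, y down, z forward; pixel columns grow to the right and rows downward; lengths in mm; the calibration is good to about 2 mm. A picture is of the moment at which its call begins. There is no depth.
- r.sign_off(): hands the job in, once; it reports no verdict.
Trained networks look in a picture, given as the dict that the camera call returned (one of the last four; its "shot" number tells which), for a name from the list of things; names that differ only in an ending like _2 or _b are one class to them, and where a whole thing is asked for, a point or a joint stands for the part that bears it (a point fixed in the world has none). Each returns a list of dicts, best first, with "conf" (0 to 1); they miss things now and then, are a little off and sometimes report something else, mostly with a low value. They report only what shows in the picture. A call takes as long as a camera call.
- r.outline_of(picture, thing): "region" (480x640 bool, what is visible of it).
- r.mark_of(picture, thing): "position" ([x, y, z] in mm, in world coordinates, good to about 4 mm: a listed point, or the origin of a listed thing).
The state is a dict: "clock": time; "qpos": joint angles; "qvel": joint speeds; "joint_efforts": joint torques, N m; "eef_pos": TCP position; "tcp_rot": TCP orientation; "contact_force": force on the tool from outside, world axes, zero at the start; "wrist_torque": the same for the moment, N m; "opening": opening from 0.0 (shut) to 1.0 (fully open).
Only numpy, scipy, OpenCV 4.12 (cv2) and the standard library are available. Lean on these libraries where they do the work, as an engineer would, in place of code of your own. Each camera call takes 0.05 s, during which the arm holds its last target.

## Working session

There is one attempt and no reset: what is moved stays moved. The work goes in short steps, Python scripts to look and compute and a tool call to move; the robot and the scene stay as the last step left them, time stands still between calls to the robot, and variables do not carry over. Pictures are saved under pics/ and viewed, and the job is handed in when it is done.

Besides the shell and the picture viewer there is one more tool, called after "Request:" as a command line: name --argument value ..., lists and objects as JSON in quotes. move_arm: Moves the arm, as the interface text tells. Its arguments: {"type":"object","properties":{"targets":{"type":"array","items":{"type":"number"}},"squeeze":{"type":"number"}},"required":["targets"]}

```bash
ls; mkdir -p pics; python3 - <<'E'
from rig import r
import cv2
s=r.sense()
for k,v in s.items(): print(k,v)
print(r.grip_point_offset,[a for a in dir(r) if a[0]!='_'])
for n in("side","top","wrist"):
    f=r.grab_frame(n); cv2.imwrite(f"pics/a_{n}.png",f["img"])
    if n!="wrist":
        for t in["chute","chute_handle","chute_nose","hopper","hopper_top","plain_tube","square_stubs","nut1","nut4","offcut_a","offcut_b","offcut_c","spray_can","pliers","hammer"]:
            try: print(n,t,[(x.round().tolist() if hasattr(x,'round') else x,round(c,2)) for x,c in [(d["position"],d["conf"]) for d in r.mark_of(f,t)[:2]]])
            except Exception as e: print(t,e)
print(r.sense()["clock"])
E
```

```text
pics
clock 0.0
qpos [-1.22540979e+00  3.53646653e-01  1.63416808e+00  2.57247237e-05
  1.15518398e+00 -2.40841289e-03]
qvel [ 2.96356731e-04  1.11978079e-05 -4.32192335e-04  3.29620212e-04
  4.11126623e-04  4.22040605e-04]
joint_efforts [-3.29416391e-03 -6.05260277e+01 -3.42072451e+01 -5.69255960e-06
  9.44688858e-03 -6.78252991e-05]
eef_pos [ 212.85247059 -587.11628165  230.54808705]
tcp_rot [-3.14018665e+00 -2.69064417e-05  3.47784527e-01]
contact_force [0.29982007 0.55993278 0.22364616]
wrist_torque [ 0.05171268 -0.01884383 -0.00549444]
opening 1.0044394049714882
18.700000000000003 ['MotionError', 'grab_frame', 'grip_point_offset', 'mark_of', 'outline_of', 'sense', 'sign_off']
side chute [([587.4, -214.7, -4.3], 0.59)]
side chute_handle [([588.9, -217.6, 55.1], 0.7), ([672.8, 362.8, 0.7], 0.61)]
side chute_nose [([507.9, -178.2, -4.2], 0.62), ([590.7, -216.0, 58.1], 0.5)]
side hopper [([509.1, 257.3, -0.3], 0.56)]
side hopper_top [([510.8, 254.2, 115.6], 0.73), ([657.9, -250.3, 8.9], 0.72)]
side plain_tube [([496.7, 79.2, 0.8], 0.83)]
side square_stubs [([759.4, -23.2, -3.7], 0.59
[... 698 characters left out ...]
.5], 0.67)]
top hopper_top [([507.7, 259.3, 118.1], 0.76)]
top plain_tube [([495.1, 79.5, 1.1], 0.59)]
top square_stubs [([757.5, -23.0, 4.3], 0.74), ([531.5, -460.2, -3.2], 0.69)]
top nut1 [([655.8, -253.3, 4.9], 0.6), ([622.2, -229.6, 3.2], 0.57)]
top nut4 [([655.8, -253.3, 4.9], 0.6), ([622.2, -229.6, 3.2], 0.57)]
top offcut_a [([752.6, 135.0, -3.5], 0.7), ([673.9, 359.5, 3.0], 0.58)]
top offcut_b [([752.6, 135.0, -3.5], 0.7), ([673.9, 359.5, 3.0], 0.58)]
top offcut_c [([752.6, 135.0, -3.5], 0.7), ([673.9, 359.5, 3.0], 0.58)]
top spray_can [([530.4, -460.0, -1.6], 0.59), ([378.4, -362.8, -2.6], 0.53)]
top pliers [([379.6, -362.0, -2.2], 0.63)]
top hammer [([331.0, 303.4, 0.3], 0.88)]
1.65
```

View pics/a_side.png

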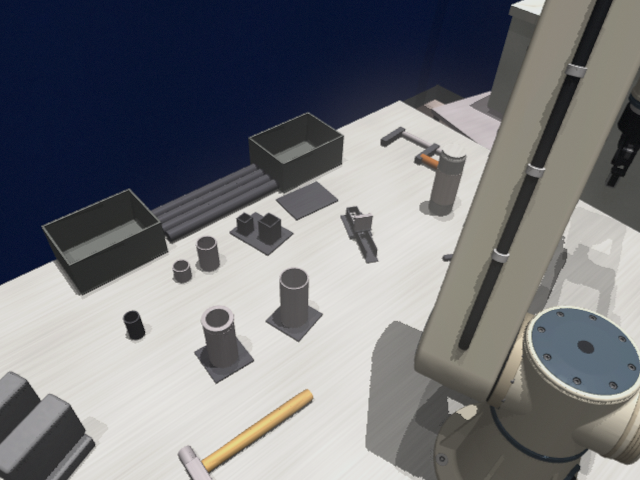

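View pics/a_top.png

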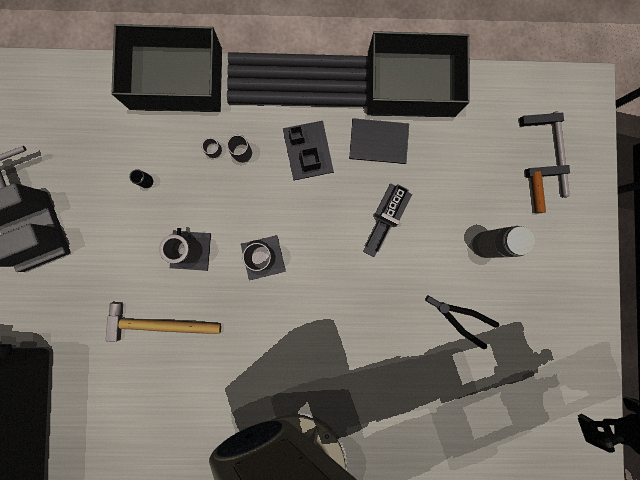

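```bash
python3 - <<'E'
import cv2,numpy as np
a=cv2.imread("pics/a_top.png");b=cv2.imread("pics/a_side.png")
def c(i,x,y,w,h,s):return cv2.resize(i[y:y+h,x:x+w],None,fx=s,fy=s,interpolation=cv2.INTER_CUBIC)
A=c(a,140,210,80,75,5);B=c(b,190,295,80,75,5)
cv2.imwrite("pics/b1.png",np.hstack([A,B]))
cv2.imwrite("pics/b2.png",np.hstack([c(a,355,175,65,85,6),c(b,330,195,60,85,6)]))
E
```

```text
(no output)
```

View pics/b1.png

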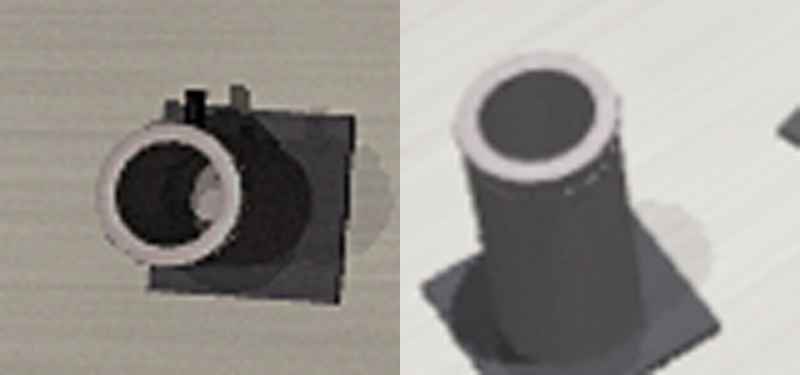

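View pics/b2.png

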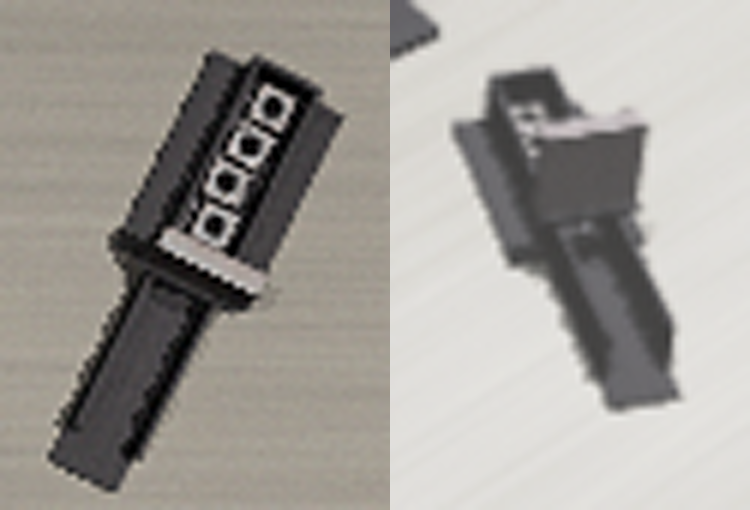

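```bash
cat > h.py <<'E'
from rig import r
import numpy as np,cv2
def ray(f,p):
    K=np.array(f["K"]);T=np.array(f["world_to_cam"]);R=T[:3,:3];t=T[:3,3]
    d=R.T@(np.linalg.inv(K)@np.array([p[0],p[1],1.]));return -R.T@t,d/np.linalg.norm(d)
def atz(f,p,z):
    o,d=ray(f,p);return o+d*(z-o[2])/d[2]
def tri(f1,p1,f2,p2):
    o1,d1=ray(f1,p1);o2,d2=ray(f2,p2)
    A=np.stack([d1,-d2],1);s=np.linalg.lstsq(A,o2-o1,rcond=None)[0]
    a=o1+d1*s[0];b=o2+d2*s[1];return (a+b)/2,np.linalg.norm(a-b)
E
python3 - <<'E'
from h import *
a=r.grab_frame("top");b=r.grab_frame("side")
print(tri(a,(173.2,248.6),b,(216.6,318)))
n=atz(a,(368.6,254.1),2);t=atz(a,(400.8,189),2)
print(n,t,np.linalg.norm(n-t),np.degrees(np.arctan2(*(n-t)[1::-1])))
print(atz(a,((215-6)/6+355,(262)/6+175),75))
for f in(a,b):
  K=f["K"];T=np.array(f["world_to_cam"]); print(K[0][0],(-T[:3,:3].T@T[:3,3]).round())
E
```

```text
(array([509.05942165, 253.87285802, 130.79264434]), np.float64(2.164232586873667))
[ 504.6734956  -178.20866309    2.        ] [ 665.36038866 -256.43046108    2.        ] 178.71465323595064 154.04334863078464
[ 584.40282185 -216.45579453   75.        ]
444.5915406750207 [ 482.  -34. 1079.]
528.6262099905279 [-61. 523. 938.]
```

Request:
move_arm --targets '[1,47.8,-22.2,10,45,1,47.8,-22.2,10,45,1,47.8,-22.2,10,45,1,47.8,-22.2,10,45,1,47.8,-22.2,10,45,1,47.8,-22.2,10,45,1,47.8,-22.2,10,45,1,47.8,-22.2,10,45,1,47.8,-22.2,10,45,1,47.8,-22.2,10,45]' --squeeze 20

```text
clock: 2.75
eef_pos: [554.9, -247.5, 140.0]
tcp_rot: [3.142, -0.001, -0.438]
contact_force: [0.9, -0.5, -0.6]
opening: 0.996
```

Request:
move_arm --targets '[1,0,0,0,0,1,0,0,0,0,1,0,0,0,0]'

```text
clock: 3.05
eef_pos: [553.0, -249.6, 140.3]
tcp_rot: [3.141, 0.0, -0.438]
contact_force: [-0.0, -1.1, 0.2]
opening: 1.0
```

```bash
python3 - <<'E'
from h import *
s=r.sense();print(s["clock"],s["eef_pos"],s["tcp_rot"],s["contact_force"],s["qpos"])
f=r.grab_frame("wrist");cv2.imwrite("pics/c_w.png",f["img"])
T=np.array(f["world_to_cam"]);print((-T[:3,:3].T@T[:3,3]).round())
for t in("chute_handle","chute_nose","chute"):print(t,[(d["position"],d["conf"]) for d in r.mark_of(f,t)[:2]])
E
```

```text
3.05 [ 553.0232871  -249.55098426  140.25134201] [ 3.14134058e+00  2.50716615e-04 -4.37748141e-01] [-0.04453953 -1.05660461  0.16207662] [-4.26223346e-01  4.23214418e-01  1.75197061e+00 -3.02758102e-04
  9.66661256e-01  1.58249310e+00]
[ 624. -283.  285.]
chute_handle [([588.8, -216.7, 56.1], 0.76)]
chute_nose [([504.5, -178.0, 1.3], 0.83)]
chute [([587.6, -216.4, 0.6], 0.78)]
```

View pics/c_w.png

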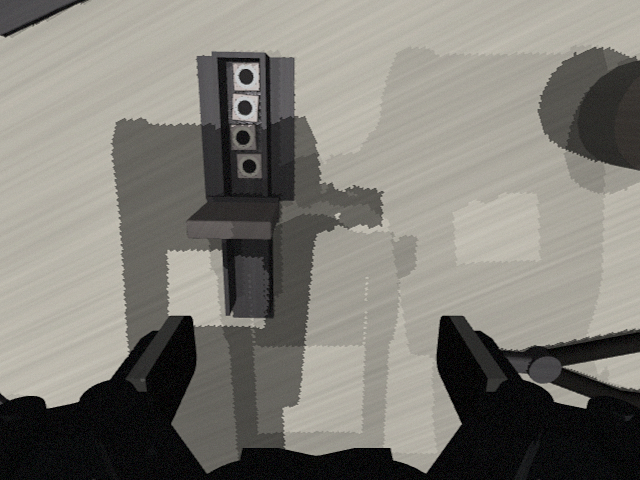

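Request:
move_arm --targets '[1,1.77,-4.48,3,0,1,1.77,-4.48,5,0,1,1.77,-4.48,9,0,1,1.77,-4.48,10.7,0,1,1.77,-4.48,10.7,0]'

```text
clock: 3.75
eef_pos: [586.3, -215.9, 30.9]
tcp_rot: [3.141, 0.005, -0.438]
contact_force: [-0.5, 0.4, 0.5]
opening: 0.998
```

Request:
move_arm --targets '[-1,0,0,0,0,-1,0,0,0,0,-1,0,0,0,0,-1,0,0,0,0,-1,0,0,0,0,-1,0,0,0,0]' --squeeze 25

```text
clock: 4.35
eef_pos: [589.6, -216.6, 35.0]
tcp_rot: [-3.142, -0.003, -0.438]
contact_force: [-1.9, -0.5, 7.3]
opening: 0.511
```

```bash
python3 - <<'E'
from h import *
s=r.sense();print(s)
f=r.grab_frame("wrist");cv2.imwrite("pics/d_w.png",f["img"])
E
```

```text
{'clock': 4.35, 'qpos': array([-3.54366067e-01,  5.89687168e-01,  1.75860481e+00, -2.29745565e-04,
        7.90537381e-01,  1.65429495e+00]), 'qvel': array([ 3.10438674e-04,  7.38163588e-04,  1.27060712e-04,  2.19449226e-04,
       -7.12069918e-05, -6.01857565e-04]), 'joint_efforts': array([  0.52005429, -62.71005392, -23.26407373,   0.16746311,
        -0.33536738,  -0.09499511]), 'eef_pos': array([ 589.5793163 , -216.59535356,   35.01633351]), 'tcp_rot': array([-3.14152535e+00, -2.76731093e-03, -4.37703395e-01]), 'contact_force': array([-1.90878009, -0.45218974,  7.31194359]), 'wrist_torque': array([-0.10858337,  0.26749164, -0.09087655]), 'opening': 0.5112652284890521}
```

View pics/d_w.png

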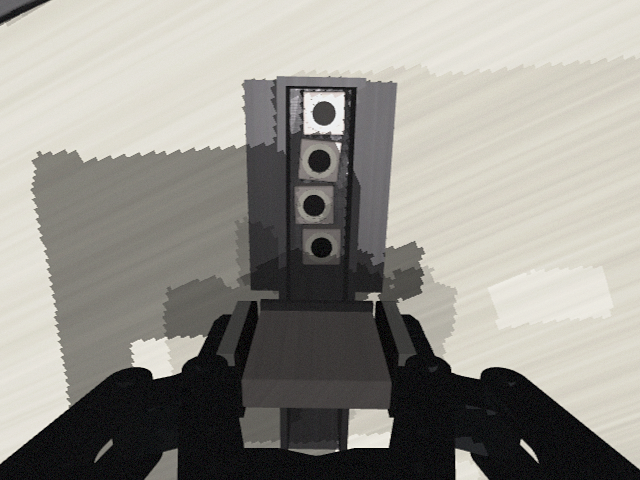

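Request:
move_arm --targets '[-1,0,0,-0.3,0,-1,0,0,-1,0,-1,0,0,-2.5,0,-1,0,0,-5,0,-1,0,0,-8,0,-1,0,0,-11,0,-1,0,0,-14,0,-1,0,0,-16,0,-1,0,0,-16.7,0,-1,0,0,-16.7,0]' --squeeze 50

```text
clock: 5.4
eef_pos: [588.9, -216.2, 201.6]
tcp_rot: [-3.141, -0.002, -0.438]
contact_force: [-0.2, -0.4, -3.0]
opening: 0.507
```

```bash
python3 - <<'E'
from h import *
s=r.sense();print(s["clock"],s["eef_pos"],s["contact_force"],s["wrist_torque"])
f=r.grab_frame("wrist");cv2.imwrite("pics/e_w.png",f["img"])
f=r.grab_frame("side");cv2.imwrite("pics/e_s.png",cv2.resize(f["img"][100:340,230:550],None,fx=2.4,fy=2.4))
for t in("chute_handle","chute_nose","chute"):print(t,[(d["position"],d["conf"]) for d in r.mark_of(f,t)[:1]])
E
```

```text
5.4 [ 588.91982906 -216.17103311  201.64171993] [-0.18764319 -0.39356602 -2.95767131] [0.05902215 0.0379396  0.00803657]
chute_handle [([590.3, -216.2, 221.5], 0.82)]
chute_nose [([505.6, -178.0, 163.9], 0.69)]
chute [([588.8, -217.2, 158.7], 0.88)]
```

View pics/e_w.png

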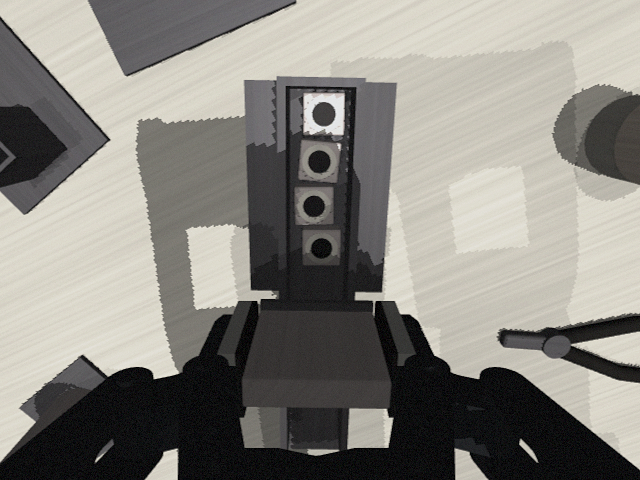

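View pics/e_s.png

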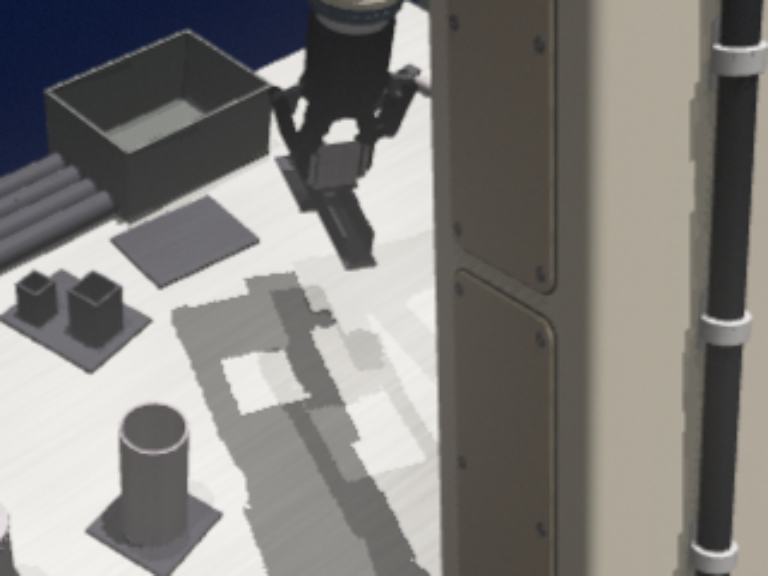

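Request:
move_arm --targets '[-1,-0.8,-0.6,0,0,-1,-2.4,-1.8,0,0,-1,-4.9,-3.5,0,0,-1,-8.1,-5.9,0,0,-1,-11.7,-8.5,0,0,-1,-15.4,-11.1,0,0,-1,-19.0,-13.8,0,0,-1,-22.7,-16.4,0,0,-1,-25.9,-18.8,0,0,-1,-28.4,-20.5,0,0]'

```text
clock: 6.65
eef_pos: [416.0, 91.9, 199.9]
tcp_rot: [-3.142, 0.001, -0.437]
contact_force: [0.8, 0.1, -3.1]
opening: 0.509
```

Request:
move_arm --targets '[-1,-1.9,-1.4,0,0,-1,-2.9,-2.1,0,0,-1,-3.3,-2.4,0,0,-1,-3.3,-2.4,0,0,-1,-3.3,-2.4,0,0]' --squeeze 20

```text
clock: 7.15
eef_pos: [398.8, 125.2, 200.2]
tcp_rot: [3.141, -0.0, -0.438]
contact_force: [0.2, -0.3, -3.8]
opening: 0.506
```

```bash
python3 - <<'E'
from h import *
s=r.sense();print(s["clock"],s["eef_pos"],s["tcp_rot"],s["contact_force"],s["wrist_torque"])
f=r.grab_frame("wrist");cv2.imwrite("pics/f_w.png",f["img"])
T=np.array(f["world_to_cam"]);K=np.array(f["K"]);np.savez("wcam.npz",T=T,K=K,tcp=s["eef_pos"])
f=r.grab_frame("side");cv2.imwrite("pics/f_s.png",f["img"])
for t in("chute_handle","chute_nose","chute","plain_tube"):print(t,[(d["position"],d["conf"]) for d in r.mark_of(f,t)[:1]])
E
```

```text
7.15 [398.83267067 125.24215662 200.15008171] [ 3.14144358e+00 -2.74848339e-04 -4.37882664e-01] [ 0.20353483 -0.25813393 -3.82115572] [0.04463338 0.04367467 0.01213052]
chute_handle [([399.0, 126.0, 223.4], 0.96)]
chute_nose [([316.4, 163.8, 161.8], 0.56)]
chute [([397.2, 123.7, 161.5], 0.96)]
plain_tube [([496.6, 78.0, 2.7], 0.56)]
```

View pics/f_w.png

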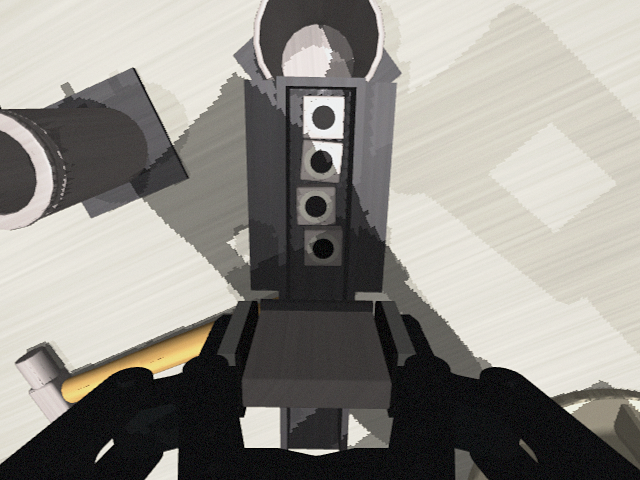

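View pics/f_s.png

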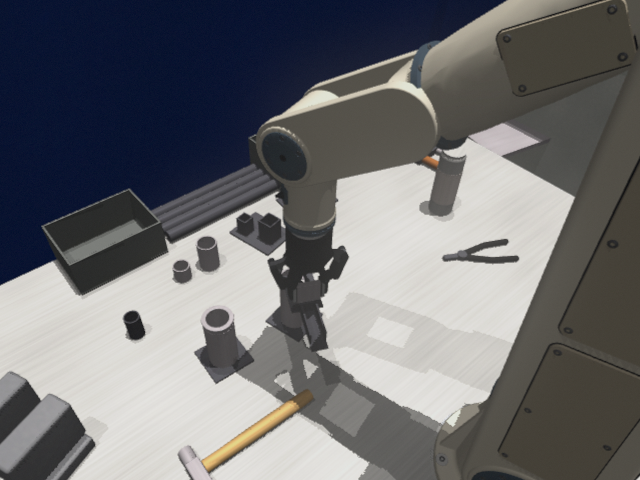

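```bash
cat >> h.py <<'E'
_w=np.load("wcam.npz") if __import__("os").path.exists("wcam.npz") else None
def predict(theta,pts,piv=57,yaw=-0.4378):
    "chute pts (mm, chute frame) tilted nose-down theta deg about pivot height piv, seen at the reference wrist pose"
    t=np.radians(theta);c,s=np.cos(t),np.sin(t)
    h=np.array([-np.cos(yaw),-np.sin(yaw),0]);l=np.array([-h[1],h[0],0])
    o=_w["tcp"]+np.array([0,0,-35.0]);out=[]
    for x,y,z in pts:
        zz=z-piv; X=x*c+zz*s*1.0; Z=-x*s+zz*c
        # nose-down: x axis -> (c,-s), z axis -> (s,c)
        p=o+h*X+l*y+np.array([0,0,piv+Z]); q=_w["T"][:3,:3]@p+_w["T"][:3,3]; q=_w["K"]@q; out.append(q[:2]/q[2])
    return np.array(out)
E
python3 - <<'E'
from h import *
P=[(-90,0,28),(-90,30,3),(-90,-30,3),(0,30,3),(0,-30,3),(-80,0,11),(90,0,3)]
for th in(0,6,10,12,15,18):print(th,predict(th,P).round(1).tolist())
E
```

```text
0 [[314.6, 66.0], [391.1, 71.5], [238.4, 71.5], [380.3, 282.3], [249.4, 282.3], [314.7, 98.1], [314.9, 440.3]]
6 [[314.6, 54.6], [396.4, 54.5], [232.9, 54.4], [381.0, 271.1], [248.7, 271.1], [314.7, 84.9], [314.9, 418.2]]
10 [[314.5, 48.0], [400.5, 43.5], [228.8, 43.4], [381.5, 263.9], [248.1, 263.9], [314.7, 76.7], [315.0, 404.0]]
12 [[314.5, 45.1], [402.7, 38.1], [226.6, 38.0], [381.9, 260.3], [247.8, 260.3], [314.6, 72.8], [315.0, 396.9]]
15 [[314.5, 41.2], [406.2, 30.1], [223.0, 30.0], [382.4, 255.0], [247.3, 255.0], [314.6, 67.3], [315.0, 386.5]]
18 [[314.4, 38.1], [409.9, 22.5], [219.2, 22.4], [383.0, 249.9], [246.7, 249.9], [314.6, 62.2], [315.0, 376.3]]
```

Request:
move_arm --targets '[-1,0,0,0.5,0,-1,0,0,1.5,0,-1,0,0,2.5,0,-1,0,0,2.8,0,-1,0,0,3.0,0,-1,0,0,3.2,0,-1,0,0,3.4,0,-1,0,0,3.6,0,-1,0,0,3.8,0,-1,0,0,3.8,0]'

```text
clock: 8.45
eef_pos: [398.9, 126.2, 162.9]
tcp_rot: [-3.14, -0.001, -0.438]
contact_force: [-4.8, 1.8, 6.1]
opening: 0.509
```

```bash
python3 - <<'E'
from h import *
s=r.sense();print(s["clock"],s["eef_pos"],s["tcp_rot"],s["contact_force"],s["wrist_torque"])
f=r.grab_frame("wrist");cv2.imwrite("pics/g_w.png",f["img"])
E
```

```text
8.45 [398.8684792  126.20325146 162.87795347] [-3.14043295e+00 -6.43816329e-04 -4.37527808e-01] [-4.81360353  1.79312626  6.09279718] [-0.05006087  0.16880572 -0.00167069]
```

View pics/g_w.png

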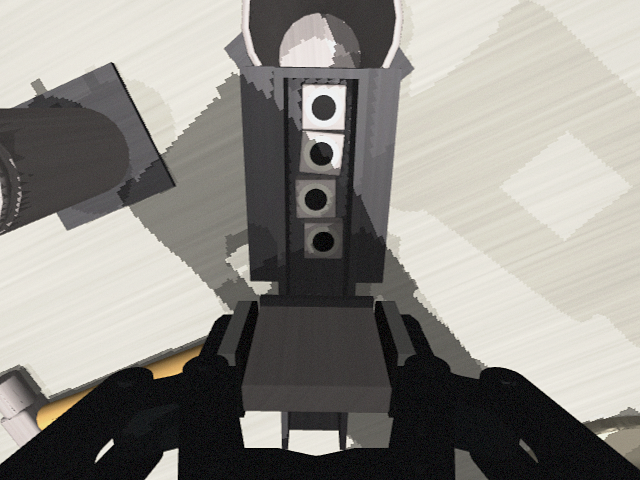

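Request:
move_arm --targets '[-1,0,0,0.2,0,-1,0,0,0.4,0,-1,0,0,0.6,0,-1,0,0,0.8,0,-1,0,0,0.9,0,-1,0,0,0.9,0]'

```text
clock: 9.1
eef_pos: [397.9, 126.3, 153.8]
tcp_rot: [-3.141, 0.001, -0.438]
contact_force: [-8.4, 3.5, 10.4]
opening: 0.511
```

```bash
cat > look.py <<'E'
from h import *
import sys
s=r.sense();print(s["clock"],s["eef_pos"],s["contact_force"].round(1),s["wrist_torque"].round(2),round(s["opening"],3))
for n in sys.argv[2:]:
    f=r.grab_frame(n);cv2.imwrite(f"pics/{sys.argv[1]}_{n}.png",f["img"])
E
python3 look.py g2 wrist
```

```text
9.1 [397.92789416 126.3128691  153.7885447 ] [-8.4  3.5 10.4] [ 0.23  0.77 -0.05] 0.511
```

View pics/g2_wrist.png

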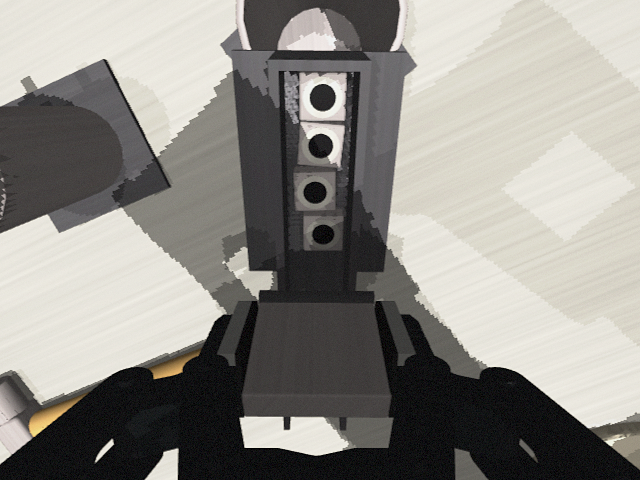

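Request:
move_arm --targets '[-1,0,0,0.1,0,-1,0,0,0.15,0,-1,0,0,0.15,0,-1,0,0,-0.5,0,-1,0,0,-1.5,0,-1,0,0,-3.0,0,-1,0,0,-4.2,0,-1,0,0,-4.8,0,-1,0,0,-5.0,0,-1,0,0,-5.0,0]'

```text
clock: 10.15
eef_pos: [398.5, 125.7, 203.3]
tcp_rot: [-3.141, -0.0, -0.438]
contact_force: [0.3, -0.0, -3.8]
opening: 0.507
```

```bash
python3 look.py h1 wrist
```

```text
10.15 [398.47839677 125.70044573 203.33403701] [ 0.3 -0.  -3.8] [ 0.06  0.09 -0.05] 0.507
```

View pics/h1_wrist.png

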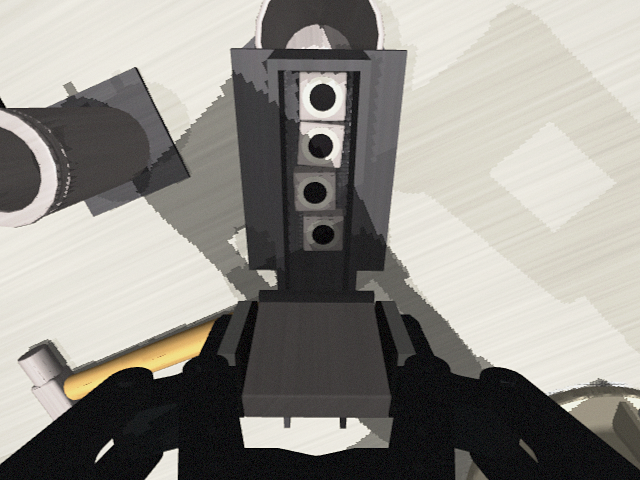

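Request:
move_arm --targets '[-1,0.17,-0.25,0,0,-1,0.52,-0.74,0,0,-1,1.04,-1.47,0,0,-1,1.74,-2.45,0,0,-1,2.55,-3.59,0,0,-1,3.48,-4.9,0,0,-1,4.4,-6.21,0,0,-1,5.33,-7.51,0,0,-1,6.26,-8.82,0,0,-1,7.12,-10.05,0,0]' --squeeze 50

```text
clock: 11.2
eef_pos: [507.1, 187.6, 202.9]
tcp_rot: [-3.141, -0.0, -0.437]
contact_force: [0.2, -0.4, -3.3]
opening: 0.511
```

Request:
move_arm --targets '[-1,0.81,-1.14,0,0,-1,1.56,-2.21,0,0,-1,2.26,-3.19,0,0,-1,2.9,-4.08,0,0,-1,3.42,-4.82,0,0,-1,3.88,-5.47,0,0,-1,4.23,-5.96,0,0,-1,4.46,-6.29,0,0,-1,4.58,-6.45,0,0,-1,4.58,-6.45,0,0]'

```text
clock: 12.2
eef_pos: [574.3, 225.6, 203.2]
tcp_rot: [3.142, 0.0, -0.438]
contact_force: [0.1, -0.0, -2.7]
opening: 0.512
```

```bash
python3 look.py i1 wrist side top; python3 - <<'E'
import cv2,numpy as np
a=cv2.imread("pics/i1_side.png")[230:380,150:350];b=cv2.imread("pics/i1_top.png")[180:330,100:300]
cv2.imwrite("pics/i1_c.png",np.vstack([cv2.resize(a,None,fx=2,fy=2),cv2.resize(b,None,fx=2,fy=2)]))
E
```

```text
12.2 [574.33589055 225.59581682 203.18451166] [ 0.1 -0.  -2.7] [-0.03  0.03  0.01] 0.512
```

View pics/i1_wrist.png

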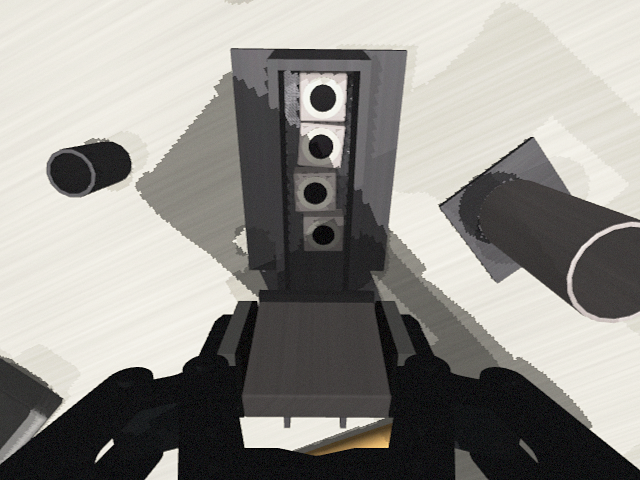

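View pics/i1_c.png

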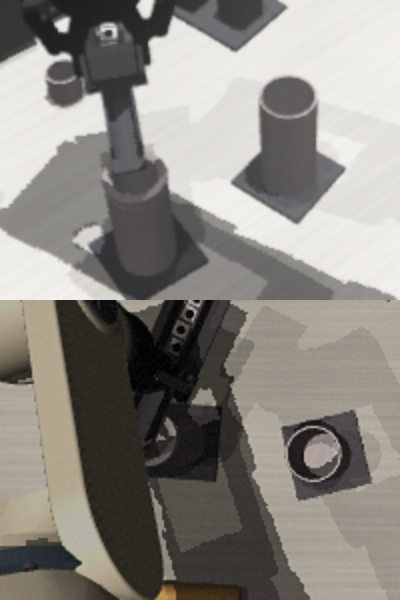

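```bash
cat >> h.py <<'E'
def proj(f,p):
    q=np.array(f["world_to_cam"])@np.append(p,1.);q=np.array(f["K"])@q[:3];return q[:2]/q[2]
def overlay(name,tcp,theta,hop=(509.2,256.1),hz=131,crop=(150,230,160,150),s=4.8,cam="side",piv=57,yaw=-0.4378):
    f=r.grab_frame(cam);im=f["img"];x0,y0,w,h_=crop
    g=cv2.resize(im[y0:y0+h_,x0:x0+w],None,fx=s,fy=s,interpolation=cv2.INTER_CUBIC)
    P=lambda p:tuple(int(v) for v in ((proj(f,p)-[x0,y0])*s+s/2))
    for R in(31,22):
        pts=np.array([P((hop[0]+R*np.cos(a),hop[1]+R*np.sin(a),hz)) for a in np.linspace(0,6.28,40)]);cv2.polylines(g,[pts],True,(0,255,0),1)
    t=np.radians(theta);c,sn=np.cos(t),np.sin(t);h=np.array([-np.cos(yaw),-np.sin(yaw),0]);l=np.array([-h[1],h[0],0])
    def C(x,y,z): return np.array(tcp)+[0,0,piv-35]+h*(x*c+(z-piv)*sn)+l*y+np.array([0,0,-x*sn+(z-piv)*c])
    pts=np.array([P(C(*q)) for q in((90,15,0),(90,-15,0),(8,-15,0),(8,15,0))]);cv2.polylines(g,[pts],True,(0,0,255),1)
    cv2.imwrite(f"pics/{name}.png",g); n=C(90,0,0);return n,(n-np.append(hop,hz))@h,(n-np.append(hop,hz))@l
E
python3 - <<'E'
from h import *
print(overlay("i2",r.sense()["eef_pos"],10.8))
E
```

```text
(array([503.67648107, 258.3886389 , 152.34130583]), np.float64(5.972840590857896), np.float64(0.2688952643060633))
```

View pics/i2.png

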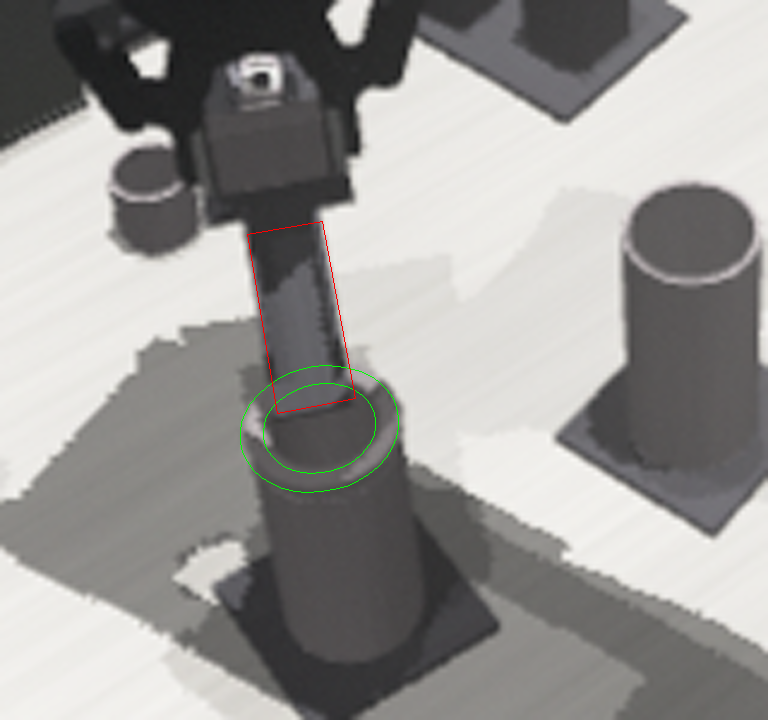

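Request:
move_arm --targets '[-1,0,0.15,0.3,0,-1,0,0.15,0.8,0,-1,0,0.15,1.4,0,-1,0,0.15,1.8,0,-1,0,0.15,2.1,0,-1,0,0.15,2.2,0,-1,0,0.15,2.3,0]' --squeeze 30

```text
clock: 13.1
eef_pos: [573.7, 224.3, 180.1]
tcp_rot: [3.142, 0.0, -0.438]
contact_force: [-0.1, -0.4, -3.6]
opening: 0.509
```

```bash
python3 look.py j0;  python3 - <<'E'
from h import *
print(overlay("j0",r.sense()["eef_pos"],10.8,(509,254.3)))
E
```

```text
13.1 [573.70337586 224.28527962 180.07583357] [-0.1 -0.4 -3.6] [-0.01  0.03 -0.  ] 0.509
(array([503.30878302, 257.23668641, 129.22114197]), np.float64(6.399460892019025), np.float64(-0.24693739399420367))
```

View pics/j0.png

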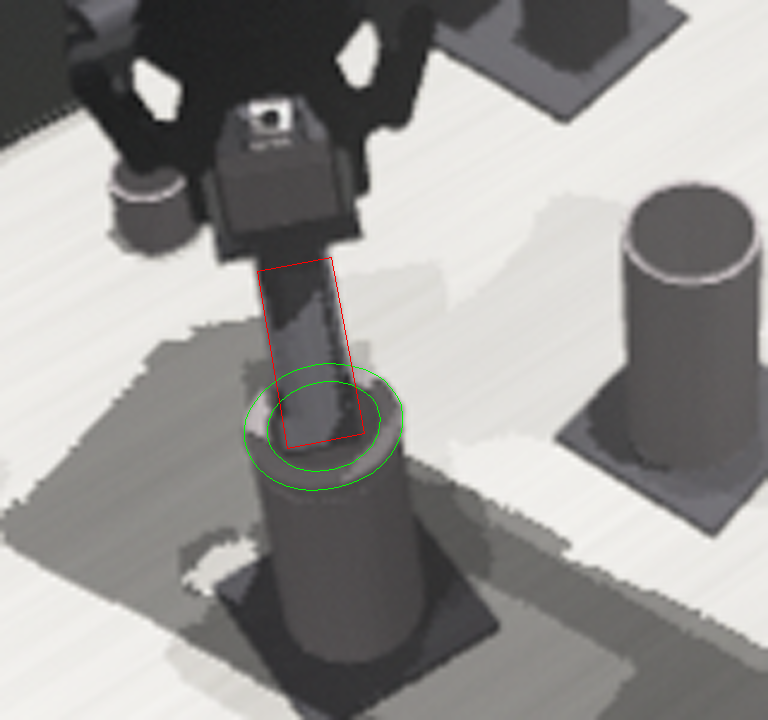

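Request:
move_arm --targets '[-1,0,0,0.1,0,-1,0,0,0.2,0,-1,0,0,0.2,0]'

```text
clock: 13.45
eef_pos: [573.8, 224.3, 178.4]
tcp_rot: [-3.141, -0.0, -0.438]
contact_force: [-0.3, -0.7, -0.1]
opening: 0.505
```

Request:
move_arm --targets '[-1,0,0,0.1,0,-1,0,0,0.15,0,-1,0,0,0.15,0]'

```text
clock: 13.75
eef_pos: [573.9, 224.3, 176.9]
tcp_rot: [-3.141, -0.0, -0.438]
contact_force: [0.3, -0.5, 1.4]
opening: 0.508
```

```bash
python3 look.py k0 wrist;  python3 - <<'E'
from h import *
print(overlay("k0",r.sense()["eef_pos"],10.8,(509,254.3)))
E
```

```text
13.75 [573.90540054 224.30461332 176.91048655] [ 0.3 -0.5  1.4] [0.13 0.22 0.03] 0.508
(array([503.49318221, 257.26600381, 126.04585496]), np.float64(6.24488207445258), np.float64(-0.3516654361046223))
```

View pics/k0.png

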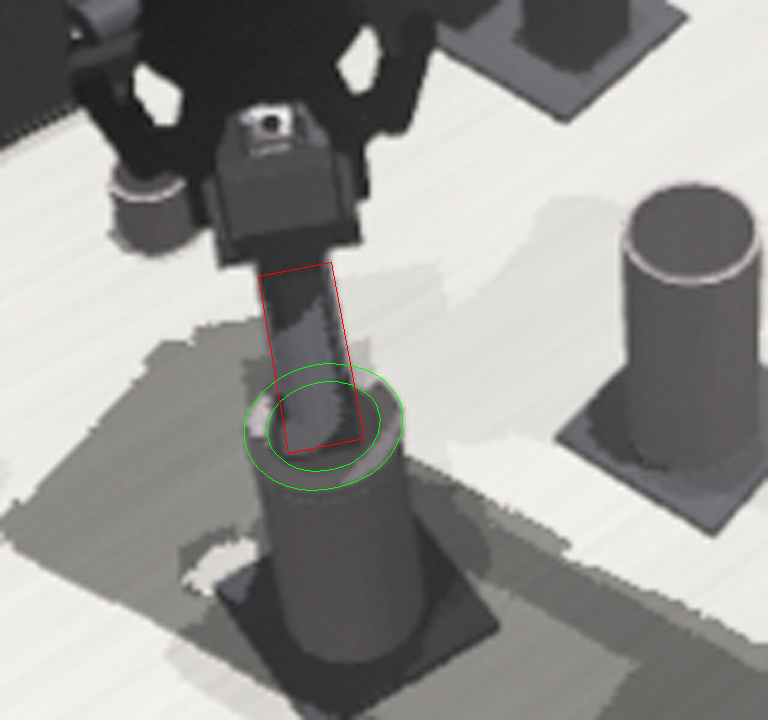

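View pics/k0_wrist.png

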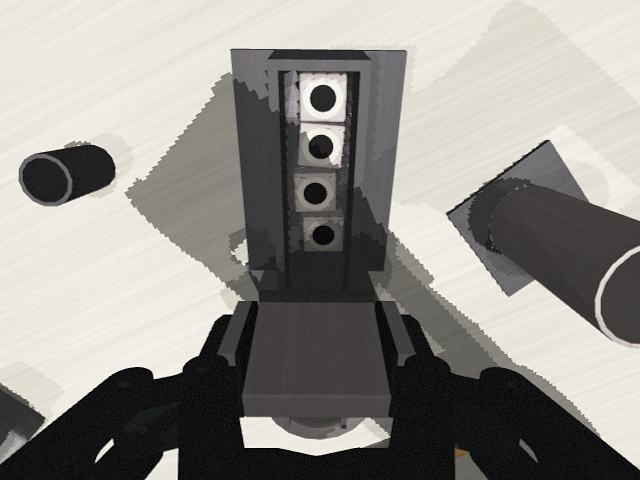

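Request:
move_arm --targets '[-1,0,0,-0.15,0,-1,-0.3,0,-0.15,0,-1,-0.6,0,-0.15,0,-1,-0.8,0,-0.15,0,-1,-0.8,0,-0.15,0]' --squeeze 20

```text
clock: 14.35
eef_pos: [566.4, 227.2, 178.1]
tcp_rot: [3.141, -0.001, -0.437]
contact_force: [2.7, -3.5, -2.7]
opening: 0.508
```

```bash
python3 look.py l0 wrist;  python3 - <<'E'
from h import *
print(overlay("l0",r.sense()["eef_pos"],10.8,(509,254.3)))
E
```

```text
14.35 [566.41001072 227.17389158 178.10017809] [ 2.7 -3.5 -2.7] [-0.84 -0.32  0.17] 0.508
(array([496.01296188, 260.12028007, 127.25707304]), np.float64(14.22968161086979), np.float64(0.23447928704837612))
```

View pics/l0.png

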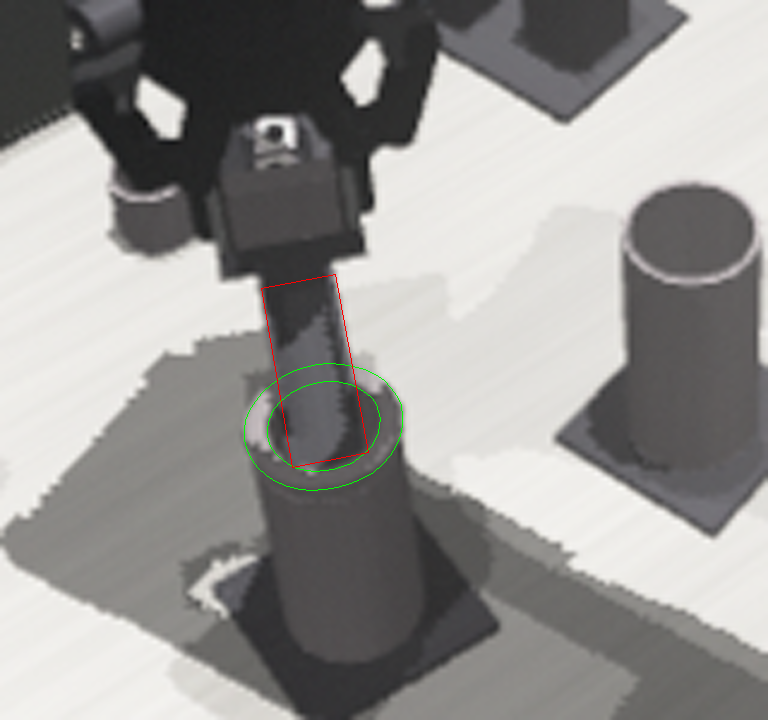

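Request:
move_arm --targets '[-1,-0.3,0.1,-0.3,0,-1,-0.65,0.1,-0.65,0,-1,-0.2,0.1,-0.6,0,-1,0.4,0.1,-0.45,0,-1,0.7,0.1,-0.4,0,-1,0.7,0.1,-0.4,0]'

```text
clock: 15.05
eef_pos: [572.7, 223.8, 182.0]
tcp_rot: [-3.141, 0.001, -0.438]
contact_force: [0.5, 0.1, -0.7]
opening: 0.508
```

```bash
python3 look.py m0 wrist;  python3 - <<'E'
from h import *
print(overlay("m0",r.sense()["eef_pos"],14,(509,254.3)))
E
```

```text
15.05 [572.74572064 223.80543766 182.00854008] [ 0.5  0.1 -0.7] [0.2  0.19 0.02] 0.508
(array([506.07981206, 254.97084067, 127.03445632]), np.float64(2.9291764629092425), np.float64(0.6304364199945217))
```

View pics/m0_wrist.png

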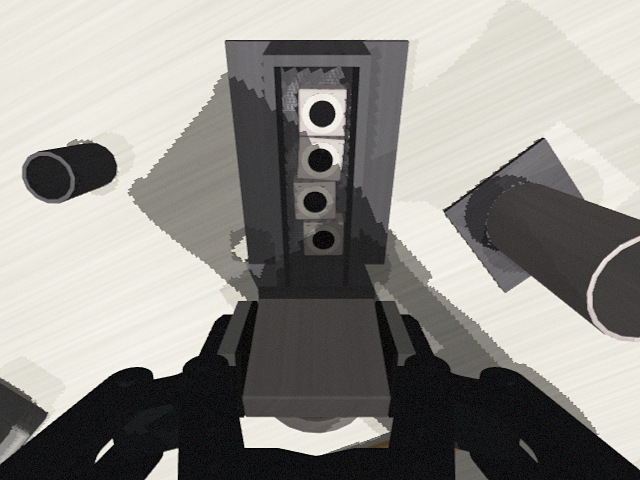

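View pics/m0.png

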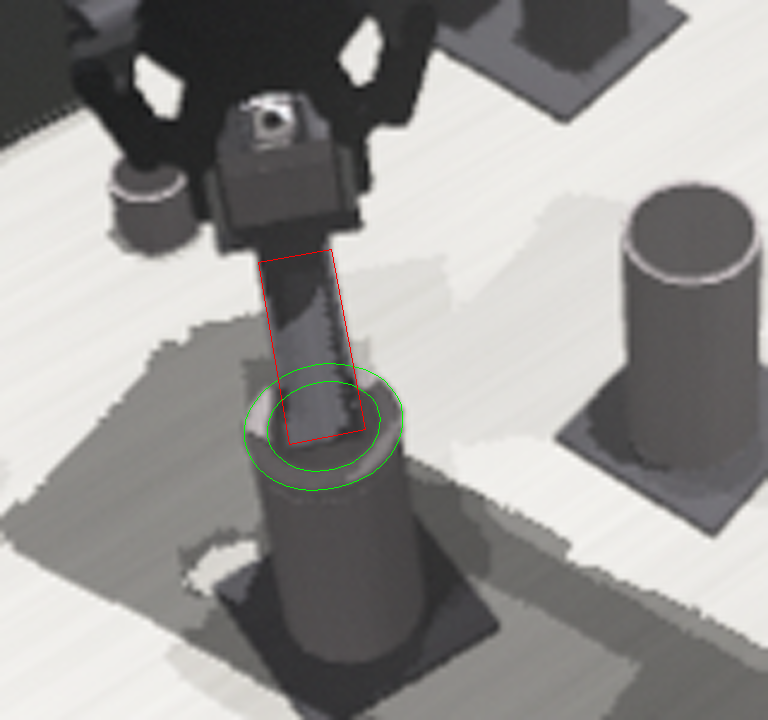

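Request:
move_arm --targets '[-1,0.2,0,0,0,-1,0.3,0,0,0]' --squeeze 30

```text
clock: 15.35
eef_pos: [574.8, 222.7, 182.2]
tcp_rot: [-3.142, 0.001, -0.438]
contact_force: [-2.0, 1.5, -0.4]
opening: 0.508
```

```bash
python3 look.py n0 wrist
```

```text
15.35 [574.8111641  222.66134734 182.20338374] [-2.   1.5 -0.4] [0.49 0.68 0.  ] 0.508
```

View pics/n0_wrist.png

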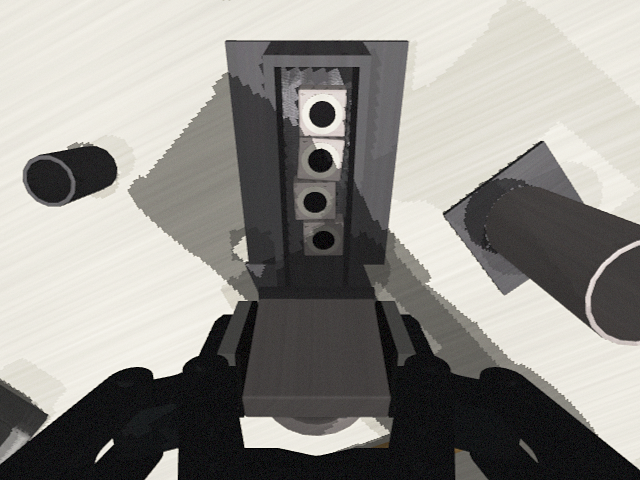

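Request:
move_arm --targets '[-1,-0.5,0,0.1,0,-1,-1.0,0,0.1,0,-1,-1.3,0,0.05,0,-1,-1.8,0,-0.4,0,-1,-2.3,0,-0.85,0]' --squeeze 20

```text
clock: 15.9
eef_pos: [554.5, 232.0, 190.8]
tcp_rot: [3.141, -0.002, -0.437]
contact_force: [4.7, -2.1, -6.1]
opening: 0.505
```

Request:
move_arm --targets '[-1,0.4,0,0.05,0,-1,0.9,0,0.3,0,-1,1.4,0,0.6,0]' --squeeze 30

```text
clock: 16.2
eef_pos: [566.9, 226.5, 184.7]
tcp_rot: [-3.141, 0.001, -0.438]
contact_force: [-2.7, 3.1, 0.2]
opening: 0.505
```

```bash
python3 look.py o0 wrist;  python3 - <<'E'
from h import *
print(overlay("o0",r.sense()["eef_pos"],18,(509,254.3)))
E
```

```text
16.2 [566.91976372 226.49214096 184.69804044] [-2.7  3.1  0.2] [ 0.75  1.01 -0.11] 0.505
(array([505.842023  , 255.06802744, 124.13603969]), np.float64(3.185740943241557), np.float64(0.6432258606253899))
```

View pics/o0_wrist.png

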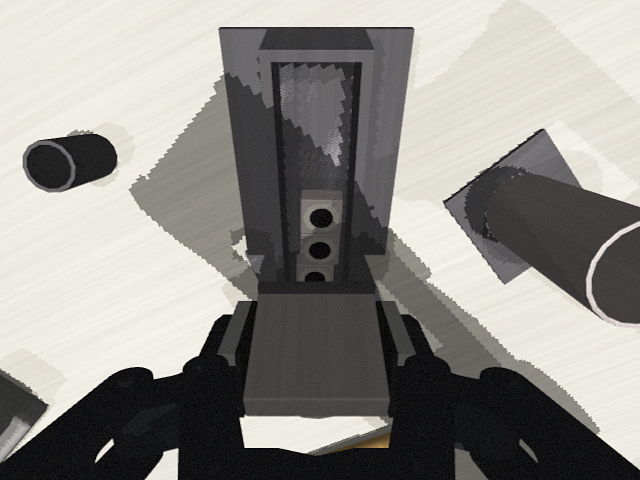

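View pics/o0.png

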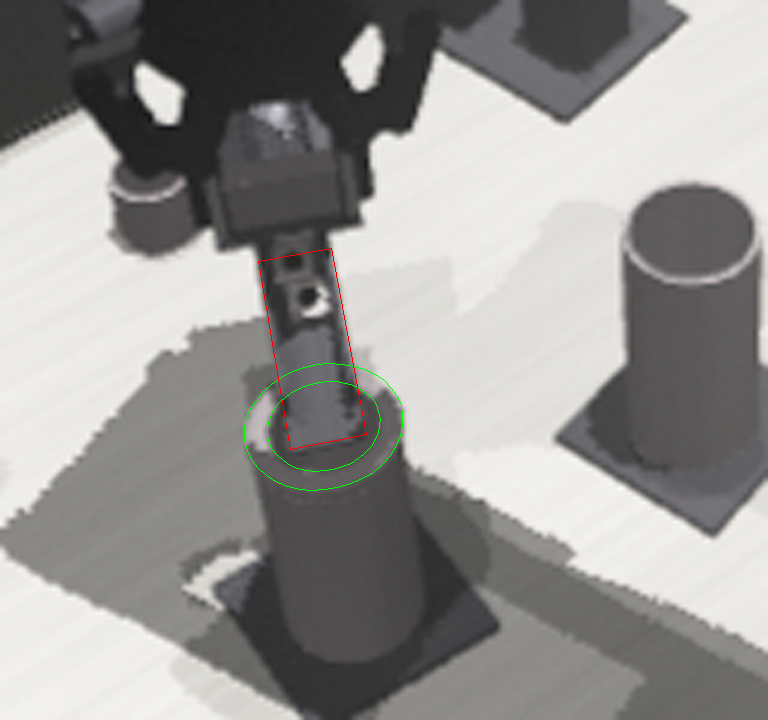

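Request:
move_arm --targets '[-1,0.2,0,0,0,-1,0.3,0,0,0]'

```text
clock: 16.5
eef_pos: [569.2, 225.4, 184.7]
tcp_rot: [-3.142, 0.001, -0.438]
contact_force: [-3.3, 3.2, 1.4]
opening: 0.507
```

```bash
python3 look.py p0 wrist;  python3 - <<'E'
from h import *
print(overlay("p0",r.sense()["eef_pos"],18.8,(509,254.3)))
E
```

```text
16.5 [569.23145969 225.3587816  184.67591662] [-3.3  3.2  1.4] [ 0.83  1.05 -0.09] 0.507
(array([508.87199539, 253.5917979 , 123.75632543]), np.float64(-0.184308801833036), np.float64(0.6956764015970915))
```

View pics/p0_wrist.png

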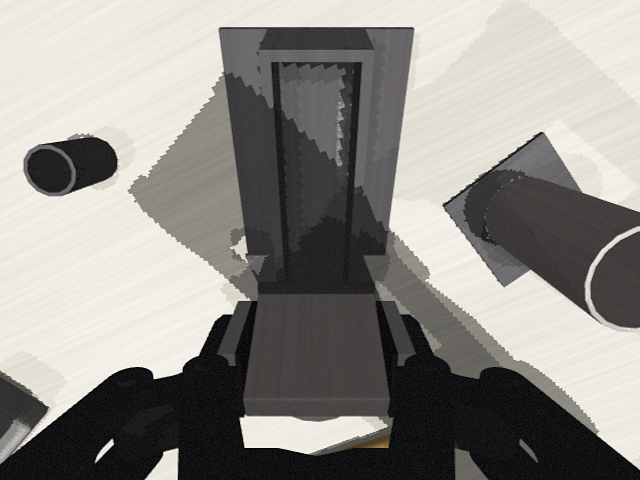

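View pics/p0.png

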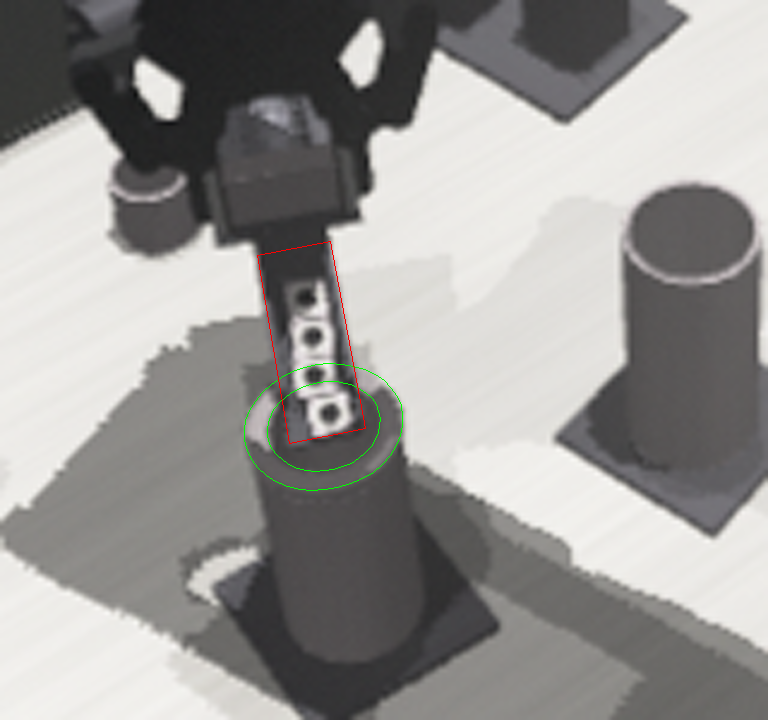

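Request:
move_arm --targets '[-1,0.1,0,0,0,-1,0.2,0,0,0,-1,0.2,0,0,0]'

```text
clock: 16.9
eef_pos: [571.6, 224.3, 184.9]
tcp_rot: [-3.141, -0.0, -0.438]
contact_force: [-3.1, 1.9, 2.9]
opening: 0.502
```

```bash
python3 look.py q0;  python3 - <<'E'
from h import *
print(overlay("q0",r.sense()["eef_pos"],18.8,(509,254.3)))
E
```

```text
16.9 [571.55372922 224.25873798 184.90335079] [-3.1  1.9  2.9] [ 0.73  0.88 -0.05] 0.502
(array([511.02734191, 252.59088011, 123.9404304 ]), np.float64(-2.560714205533556), np.float64(0.6884393669803883))
```

View pics/q0.png

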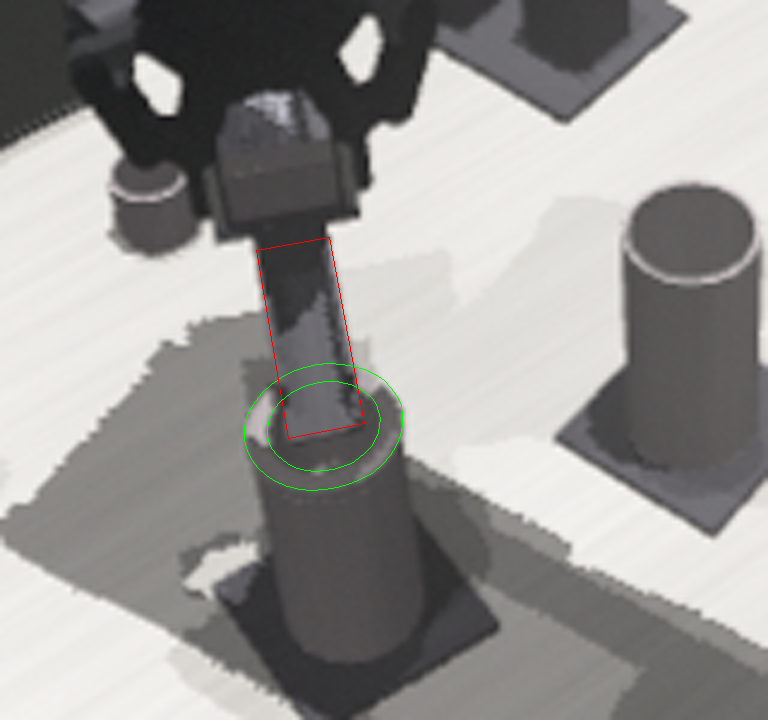

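Request:
move_arm --targets '[-1,0,0,0,0,-1,0,0,0,0,-1,0,0,0,0,-1,0,0,0,0]'

```text
clock: 17.35
eef_pos: [571.5, 224.2, 184.8]
tcp_rot: [-3.141, -0.0, -0.438]
contact_force: [-3.1, 3.5, 2.4]
opening: 0.512
```

```bash
python3 look.py s0 wrist;  python3 - <<'E'
from h import *
print(overlay("s0",r.sense()["eef_pos"],18.8,(509,254.3),crop=(190,290,60,55),s=12))
for c in("side","top"):
    f=r.grab_frame(c);print([(d["position"],d["conf"]) for d in r.mark_of(f,"nut1")[:4]])
E
```

```text
17.35 [571.52965497 224.22633556 184.7642909 ] [-3.1  3.5  2.4] [ 0.82  0.84 -0.1 ] 0.512
(array([510.98326343, 252.56513014, 123.78028146]), np.float64(-2.5317095697404675), np.float64(0.7304477522007244))
[]
[]
```

View pics/s0.png

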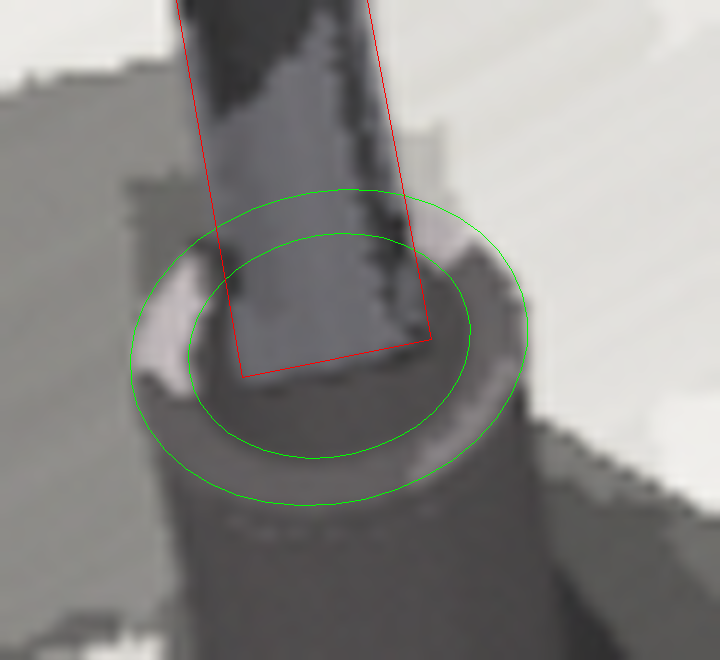

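Request:
move_arm --targets '[-1,0,0,-0.5,0,-1,0,0,-1.5,0,-1,0,0,-3.5,0,-1,0,0,-6,0,-1,0,0,-8,0,-1,0,0,-8.5,0]' --squeeze 40

```text
clock: 18.25
eef_pos: [572.9, 224.0, 272.6]
tcp_rot: [-3.139, -0.004, -0.438]
contact_force: [0.0, -0.2, -3.7]
opening: 0.507
```

Request:
move_arm --targets '[-1,0.5,0.9,0,0,-1,1.4,2.7,0,0,-1,3.0,5.8,0,0,-1,5.0,9.7,0,0,-1,7.2,14.0,0,0,-1,9.4,18.3,0,0,-1,11.6,22.6,0,0,-1,13.8,26.8,0,0,-1,16.0,31.0,0,0,-1,17.8,34.6,0,0]'

```text
clock: 19.25
eef_pos: [584.6, -167.8, 268.1]
tcp_rot: [3.14, 0.002, -0.438]
contact_force: [0.4, -0.6, -2.7]
opening: 0.507
```

Request:
move_arm --targets '[-1,1.2,2.3,0,0,-1,2.0,3.9,0,0,-1,2.3,4.5,0,0,-1,2.3,4.5,0,0]'

```text
clock: 19.65
eef_pos: [587.3, -215.4, 268.9]
tcp_rot: [3.142, 0.001, -0.438]
contact_force: [0.1, 0.8, -2.5]
opening: 0.508
```

```bash
python3 look.py t0 wrist side top; python3 - <<'E'
import cv2,numpy as np
a=cv2.imread("pics/t0_side.png")[290:370,180:260];b=cv2.imread("pics/t0_top.png")[210:290,140:220]
cv2.imwrite("pics/t0_c.png",np.hstack([cv2.resize(x,None,fx=5,fy=5,interpolation=2) for x in(a,b)]))
E
```

```text
19.65 [ 587.33557294 -215.41709804  268.94149856] [ 0.1  0.8 -2.5] [0.01 0.07 0.03] 0.508
```

View pics/t0_c.png

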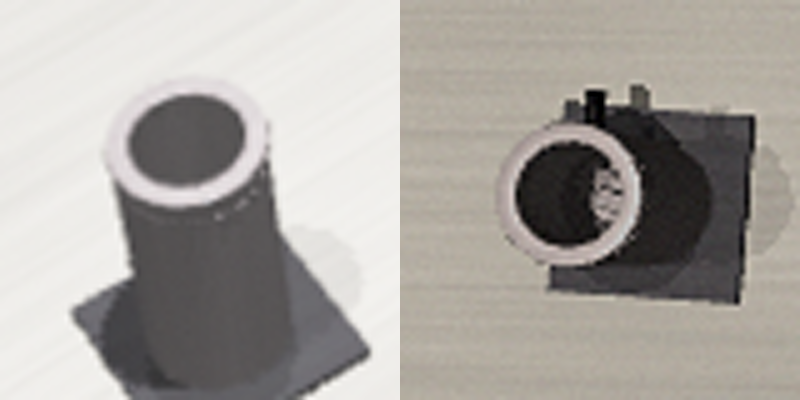

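View pics/t0_side.png

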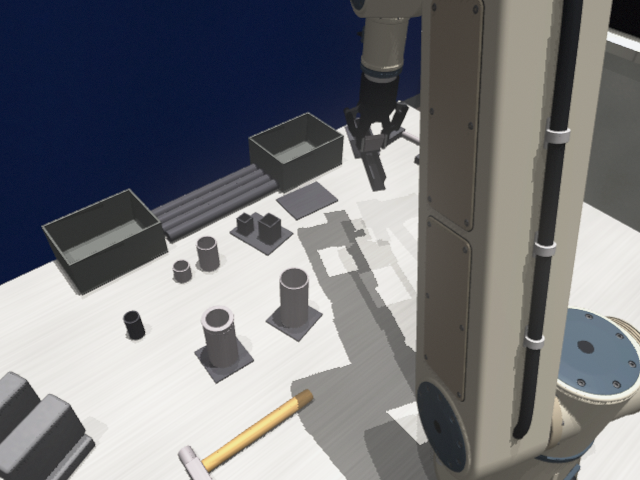

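View pics/t0_wrist.png

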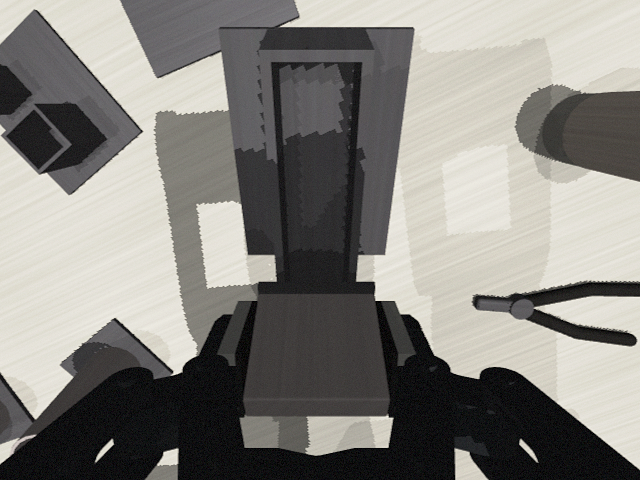

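Request:
move_arm --targets '[-1,-0.5,0,1,0,-1,-1,0,3.5,0,-1,-1.5,0,7.5,0,-1,-2.5,0,11.5,0,-1,-3.5,0,15,0,-1,-4.5,0,18,0,-1,-4.5,0,19.5,0,-1,-4.5,0,20,0,-1,-4.5,0,20.2,0,-1,-4.5,0,20.2,0]' --squeeze 20

```text
clock: 20.8
eef_pos: [548.4, -196.5, 68.8]
tcp_rot: [-3.141, -0.002, -0.437]
contact_force: [0.2, -0.4, -2.0]
opening: 0.509
```

Request:
move_arm --targets '[-1,0.3,0,0.3,0,-1,0.8,0,0.6,0,-1,1.3,0,0.9,0,-1,1.8,0,1.2,0,-1,2.3,0,1.5,0,-1,2.7,0,1.8,0]'

```text
clock: 21.4
eef_pos: [571.8, -207.7, 49.4]
tcp_rot: [3.142, 0.0, -0.438]
contact_force: [-1.9, -0.0, 0.8]
opening: 0.507
```

```bash
python3 look.py u0 wrist
```

```text
21.4 [ 571.81569478 -207.71716661   49.41170815] [-1.9 -0.   0.8] [0.09 0.75 0.01] 0.507
```

View pics/u0_wrist.png

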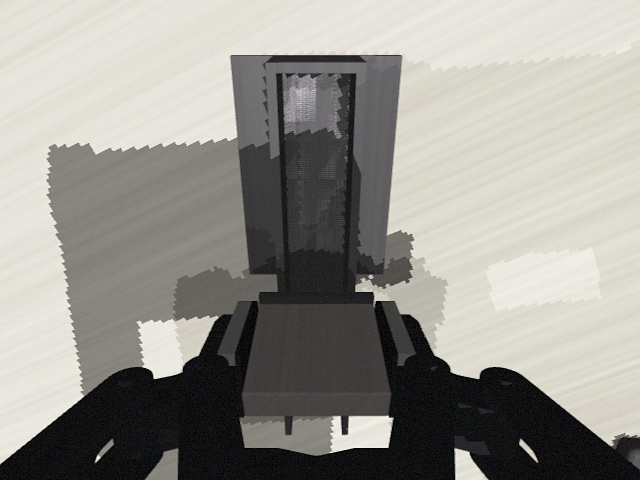

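Request:
move_arm --targets '[-1,0.4,0,0.3,0,-1,0.8,0,0.6,0,-1,1.2,0,0.9,0,-1,1.6,0,1.2,0,-1,1.9,0,1.4,0,-1,1.9,0,1.5,0,-1,1.9,0,1.5,0]'

```text
clock: 22.15
eef_pos: [589.5, -215.9, 34.9]
tcp_rot: [-3.142, -0.001, -0.438]
contact_force: [-0.4, -0.7, 1.7]
opening: 0.508
```

```bash
python3 look.py v0 wrist
```

```text
22.15 [ 589.45049653 -215.9043001    34.88345185] [-0.4 -0.7  1.7] [0.1  0.33 0.01] 0.508
```

View pics/v0_wrist.png

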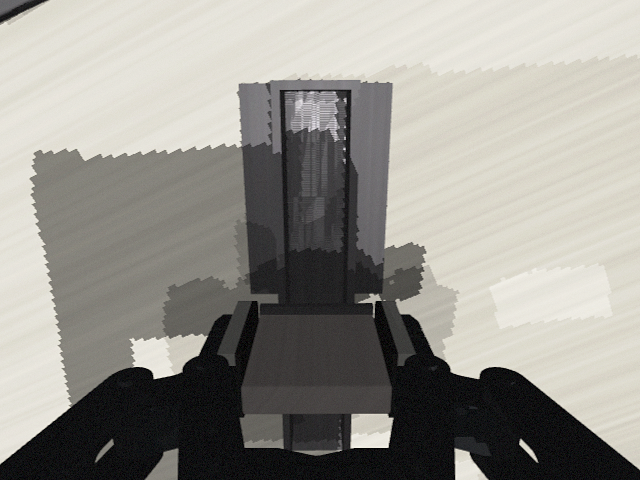

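Request:
move_arm --targets '[1,0,0,0,0,1,0,0,0,0,1,0,0,0,0,1,0,0,0,0,1,0,0,0,0,1,0,0,0,0]'

```text
clock: 22.8
eef_pos: [588.7, -215.6, 34.7]
tcp_rot: [-3.142, -0.0, -0.438]
contact_force: [-0.0, -0.0, 0.3]
opening: 1.001
```

Request:
move_arm --targets '[1,0,0,-0.5,0,1,0,0,-2,0,1,0,0,-5,0,1,0,0,-9,0,1,0,0,-13,0,1,0,0,-17,0,1,0,0,-17,0]'

```text
clock: 23.5
eef_pos: [592.0, -216.8, 212.3]
tcp_rot: [-3.141, -0.011, -0.438]
contact_force: [0.4, 0.5, -0.1]
opening: 1.0
```

```bash
python3 look.py w0 wrist side top; python3 - <<'E'
from h import *
for c in("top","side"):
    f=r.grab_frame(c)
    for t in("chute","chute_handle","chute_nose","spray_can","pliers","hammer","offcut_a"):print(c,t,[(d["position"],d["conf"]) for d in r.mark_of(f,t)[:3]])
E
```

```text
23.5 [ 591.98038764 -216.7835059   212.34357296] [ 0.4  0.5 -0.1] [0.03 0.02 0.04] 1.0
top chute [([581.0, -210.4, -1.8], 0.83)]
top chute_handle [([333.1, 303.3, 4.7], 0.19), ([503.8, -177.4, -3.5], 0.18)]
top chute_nose [([505.6, -180.2, -2.3], 0.73)]
top spray_can []
top pliers []
top hammer [([330.2, 304.3, 2.8], 0.56)]
top offcut_a [([675.9, 363.5, -0.4], 0.81), ([750.4, 135.0, -0.6], 0.59), ([757.8, 205.2, -4.1], 0.47)]
side chute [([586.3, -212.8, -2.0], 0.86)]
side chute_handle [([588.5, -216.9, 57.5], 0.69)]
side chute_nose [([505.0, -178.2, -1.8], 0.69)]
side spray_can [([748.1, 131.5, -5.3], 0.74)]
side pliers []
side hammer [([332.9, 305.3, 2.6], 0.76)]
side offcut_a [([675.4, 362.5, 1.4], 0.89), ([762.5, 202.0, 4.7], 0.62), ([748.5, 132.9, -0.3], 0.58)]
```

View pics/w0_wrist.png

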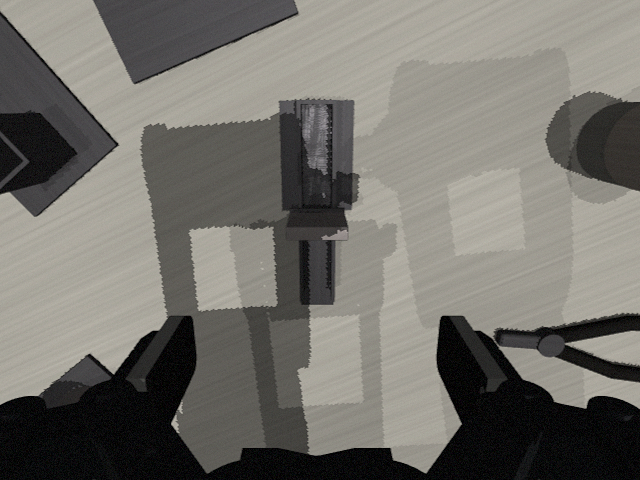

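View pics/w0_top.png

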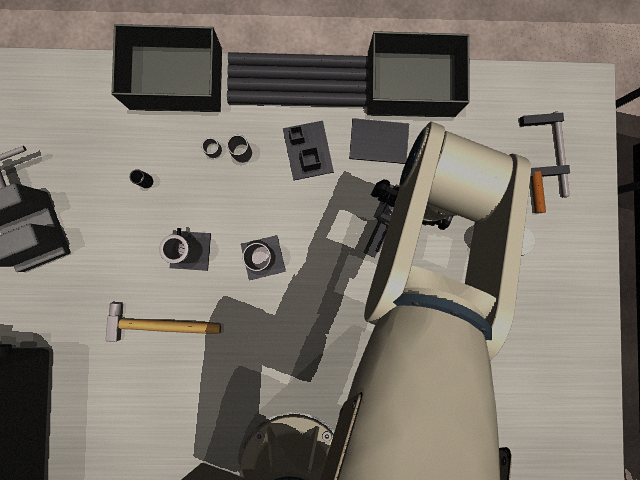

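View pics/w0_side.png

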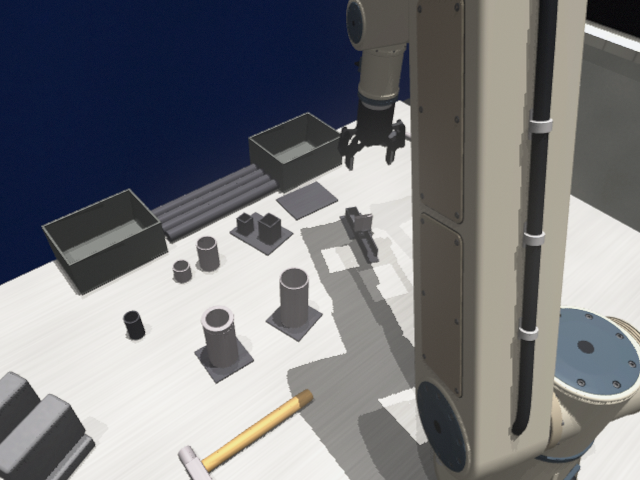

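Request:
move_arm --targets '[1,0,0,0,0,1,0,0,0,0,1,0,0,0,0]'

```text
clock: 24.75
eef_pos: [588.7, -215.6, 204.7]
tcp_rot: [-3.142, -0.0, -0.438]
contact_force: [-0.3, 0.1, -0.5]
opening: 1.002
```

```bash
python3 -c "
from rig import r
s=r.sense();print(s['clock'],s['eef_pos'],s['contact_force']);print(r.sign_off())"
```

```text
24.75 [ 588.74951014 -215.57477383  204.73489665] [-0.28874874  0.11132815 -0.46649613]
the job is handed in; nothing more can be done
None
```

The job is handed in at 24.8 s of the 72 s allowed; the nuts left the chute into the hopper and the chute is back on the table, released. The interface gave no verdict.

**How it was done:**
- The moves cannot tilt the wrist, so I gripped the handle across its 44 mm width and let the chute pivot between the pads.
- I pressed its tail lightly on the fixed plain tube to get about 11° of tilt, which was not enough to start the nuts sliding.
- I then rested the nose on the flange with about 2 to 5 N and the nuts still in.
- Two light pushes of the nose against the far inside edge of the mouth brought the tilt to about 19°. After each push I drew the nose back to the middle of the mouth.
- All four nuts slid out while I read about 5 to 7 N on the flange.
- I lifted off, let the nose drag on the table until the chute stood flat, about where it started, then opened the gripper and backed away.

**What the last checks showed:**
- **Chute:** empty and standing flat, with handle and nose found at 57.5 mm and about -2 mm height. The force on the open gripper was about 0.
- **Nuts:** the top camera shows nuts at the bottom of the hopper, and none are visible on the flange, in the chute or on the table. I could not count all four inside the tube.
- **Flange force:** at most about 7 N in the readings I took, which come only at the end of each move.
- **Bystanders:** the hammer and the offcuts were found within about 5 mm of their start positions. The arm hid the spray can and pliers from the top and side cameras at the end, so the networks returned no usable position for either. In the wrist view both look undisturbed, and the arm kept clear of them.

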